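# Fit the vacuum filter tube into its push-fit port

## Robot

A 6-joint arm with a two-finger parallel gripper is mounted at the origin on the work surface. World frame = base frame: x ahead of the robot, y to its left, z up, the work surface at z = 0. Lengths are in m, angles in rad, forces in N, time in s.
With the tool pointing down it reaches from about 0.35 to 0.925 m from the base axis. Payload 6.4 kg.
Tool frame: the origin (TCP) lies between the finger pads; the fingertips stand 11 mm ahead of it and the grasp point (between the pads) lies 8 mm behind it; z points along the fingers, y is the line along which they close (so a half turn about z gives the same grasp; the last joint's range is limited). The gripper opens to 94 mm and grips with 3 to 60 N. Pads are 16 mm wide; open, the fingers measure 119 mm over their backs; the gripper's body (75 mm by 177 mm) begins 78 mm behind the grasp point.
Start: joints at [-1.42, 0.245, 1.558, -0, 1.339, -0.174], TCP at [0.207, -0.616, 0.216] pointing down, gripper open.
Joint ranges: [-3.13, 3.13], [-1.02, 2.26], [0.13, 2.54], [-0.95, 4.09], [0.21, 2.88], [-2.74, 2.74]. Speed limits (rad/s): [2.57, 2.57, 3.14, 3.14, 3.14, 3.14].

## Interface

Orientations are given as a unit quaternion [x, y, z, w].
In Python, from workcell import robot, read_camera, get_calibration gives the robot as it stands. The module is installed in compiled form; this text tells all that it offers.
- The arm moves only by the tool jog_arm, never from a script. Its argument "deltas" is a list that holds one entry, the list of rows, each a list of 6 numbers: the shift along the tool's x, y, z as a fraction of full scale, then the turn, a rotation vector about the tool's x, y, z as a fraction of full scale. In form: [[[x, y, z, ax, ay, az], ...]]. A call has 1 to 8 rows; each row shifts and turns the commanded pose from where the row before left it, along the tool's axes as they then stand; what a row does not reach is not made up. Full scale, the value 1, is 250 mm for a shift and pi rad for a turn. A row lasts 1/8 s, in which the tool goes at most 62.5 mm and 10.7 degrees, less where a joint would pass 70% of its speed; a pose out of reach is approached as far as the arm can. A call with a number of a shift or a turn outside -1 to 1 is refused whole. A call with a gripper value outside its range is refused whole. "jaw" is the closure, from 0 (fully open) to 1 (shut), set as the call begins (left out, the last holds). The fingers move at their own pace and stop on an object; the grip force is fixed at half the most. Time passes only in rows, so rows that do not move let the fingers close. It gives the time, the measured TCP pose, the force, the opening and the grip force at its end, in the units of the state.
- robot.sense(): the state, without advancing time (a new reading comes with each control period).
- read_camera(name): name is "side" or "top"; returns the picture (400x640x3 uint8, red, green, blue); there is no depth.
- get_calibration(name): a dict with "mtx" (3x3 intrinsics, pixels), "R" (3x3) and "t" (3): a world point X has camera coordinates R X + t. Camera axes: x right, y down, z forward; pixel columns grow to the right and rows downward; lengths in m; the calibration is good to about 2 mm. A picture is of the moment at which its call begins. get_calibration takes no time and is no camera call.
- robot.job_done(): hands the job in; it is judged then, once.
The state is a dict: "time": time; "joints": joint angles; "joint_velocities": joint speeds; "joint_torque": joint torques, N m; "tcp_pos": TCP position; "ee_rot": TCP orientation; "force": force on the tool from outside, world axes, zero at the start; "moment": the same for the moment, N m; "opening": finger opening in m; "grip_force": force on a finger pad.
Only numpy, scipy, OpenCV 4.12 (cv2) and the standard library are available. Lean on these libraries where they do the work, as an engineer would, in place of code of your own. Each camera call takes 0.05 s, during which the arm holds its last target. There are 200 camera calls.

## Task

The furnace's vacuum block has lost its filter: take the filter tube (the one with the long steel stem) out of the rack and push its stem into the open push-fit port, past the resistance of the seal, until it bottoms fully home, then let go. Push steadily and gently: do not go on forcing it once it has bottomed. Leave the blanking plug in the rack and the other things on the bench alone.

Things in the scene. Friction and masses are not known exactly. Their poses are not given: they have to be found in the camera images.
- filter: Filter tube, about 0.06 to 0.13 kg. At the start it hangs upright by its shoulder in one of the rack's two holes. Origin on its axis at the shoulder (underside of the wide part), z up along the axis. Above the origin: plain round white body with grey ends, 28 mm diameter, 60 mm tall, to be gripped there. Below: straight steel stem, 16 mm diameter, 56 mm long, its last 8 mm tapering to 12 mm diameter at the nose.
- filter_tip (a point): Centre of the nose (lower end) of the filter's stem, 56 mm below the filter's origin.
- block: Grey vacuum block fixed on the bench, 100 x 180 x 60 mm (x, y, z) on a base plate 130 x 210 x 6 mm; origin under its centre, z up. On its top at y = +45 mm stands the open push-fit port, at y = -45 mm a flat round gauge (48 mm diameter, top at 76 mm).
- port_mouth (a point): Centre of the port's mouth, 110 mm above the bench: black upright collar, 26 mm outer diameter, 33 mm at its rim. The mouth is 25 mm wide and narrows in 7 mm to a straight upright 18 mm bore (1 mm of play round the stem).
- port_seal (a point): Centre of the sprung seal of four round lips in the bore, 17 mm below the mouth. The nose meets it 13 to 15 mm below the mouth; the resistance grows to about 5 to 10 N until the nose is 24 mm deep; from there the stem slides against a steady 3 to 8 N, and the seal holds it where it is left.
- stop: Valve stop hidden at the bottom of the bore. Its origin is only its mounting, 60 mm below the mouth: its top is set differently each time, so that the nose is home anywhere from 28 to 48 mm below the mouth. Over the last 3 mm it gives as a light spring (1 to 4 N above the seal's drag), then is rigid: home is where the push rises steeply, 8 to 15 N above the drag; over 30 N on it damages it.
- rack: Aluminium rack fixed on the bench, 90 x 190 mm, its plate's top 78 mm above the bench; origin under its centre, z up. Two 20 mm holes at y = -45 and +45 mm; the filter is in one and the plug in the other, either way round. Open below the plate down to 4 mm above the bench.
- plug: Bystander: grey blanking plug hanging in the rack's other hole; head 28 mm diameter, 24 mm tall, thin stem 12 mm diameter, 30 mm long. Origin at its shoulder.
- jar: Bystander: amber glass jar with white cap, 52 mm diameter, 75 mm tall; origin under its centre.
- crucible: Bystander: terracotta crucible, 60 mm wide, 45 mm tall; origin under its centre.
- cast: Bystander: plaster dental cast, 55 x 65 x 30 mm; origin under its centre.

How it is judged:
By the outcome, as a careful person would: the job done as asked, in the order asked, and still so for the second after the job is handed in, with the robot touching nothing.
It also fails if it takes over 69 s, if anything falls off the work surface, if the arm or the gripper's body presses on something with over 40 N, if the wrist force passes 120 N, or if a joint passes its speed limit or range.

## Working session

There is one attempt and no reset: what is moved stays moved. The work goes in short steps, Python scripts to look and compute and a tool call to move; the robot and the scene stay as the last step left them, time stands still between calls to the robot, and variables do not carry over. Pictures are saved under pics/ and viewed, at most 10 in all, crops included, and the job is handed in when it is done.

Besides the shell and the picture viewer there is one more tool, called by a JSON object that holds its "op" and its "data", one argument or row to a line. jog_arm: Moves the arm, as the interface text tells. Shift numbers are shares of 250 mm and turn numbers shares of pi rad, none past 1 either way. Its arguments: {"type":"object","properties":{"deltas":{"type":"array","items":{"type":"array","items":{"type":"array","items":{"type":"number","minimum":-1,"maximum":1}}}},"jaw":{"type":"number"}},"required":["deltas"]}

```bash
mkdir -p pics; python3 - <<'E'
from workcell import robot, read_camera, get_calibration
import cv2
for n in("top","side"):
    cv2.imwrite(f"pics/{n}0.png",read_camera(n)[:,:,::-1])
    c=get_calibration(n);print(n,c["mtx"],c["R"],c["t"])
s=robot.sense();print(s["time"],s["tcp_pos"],s["ee_rot"],s["opening"],s["force"])
E
```

```text
top [[509.05159605   0.         317.84639442]
 [  0.         509.05159605 196.36247721]
 [  0.           0.           1.        ]] [[ 0.02348699 -0.99961688  0.01464415]
 [-0.99577127 -0.02469293 -0.08848635]
 [ 0.08881406 -0.01250395 -0.99596974]] [-0.03302064  0.64965922  1.37873907]
side [[402.94362446   0.         323.75794483]
 [  0.         402.94362446 196.89976488]
 [  0.           0.           1.        ]] [[-0.95682581 -0.29018146  0.01670564]
 [-0.17213273  0.51939255 -0.83701953]
 [ 0.23421077 -0.80375748 -0.54691793]] [0.60980243 0.17773935 1.18580097]
0.1 [ 0.20735799 -0.6155094   0.21552336] [ 9.86841533e-01  1.61688326e-01  5.41439495e-06 -8.20521357e-04] 0.09411039894362742 [0.00833352 0.22976856 0.34906487]
```

View pics/top0.png

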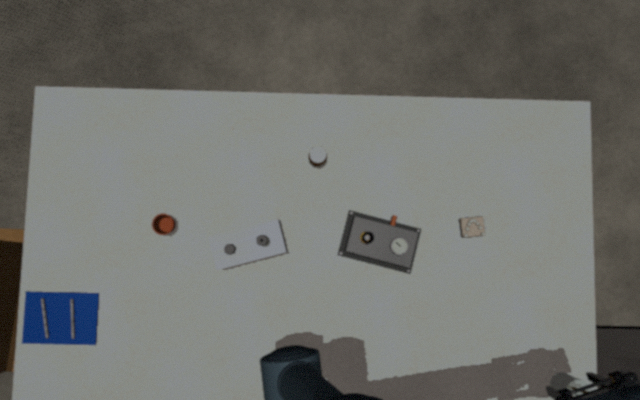

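View pics/side0.png

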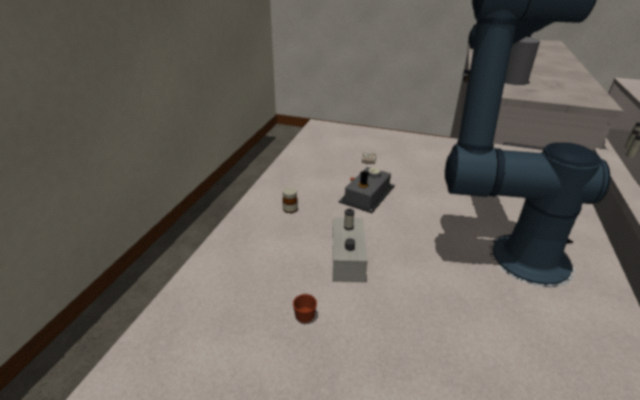

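The filter is the taller item in the rack, on the block side: top (263,240), side (349,218). The port is at top (368,238), side (364,177). I'll enlarge both areas.

```bash
python3 - <<'E'
import cv2,numpy as np
t=cv2.imread("pics/top0.png");s=cv2.imread("pics/side0.png")
a=t[205:275,215:425]; b=s[150:290,320:410]
a=cv2.resize(a,None,fx=3.8,fy=3.8,interpolation=cv2.INTER_CUBIC)
cv2.imwrite("pics/a.png",a)
cv2.imwrite("pics/b.png",cv2.resize(b,None,fx=4,fy=4,interpolation=cv2.INTER_CUBIC))
E
```

```text
(no output)
```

View pics/a.png

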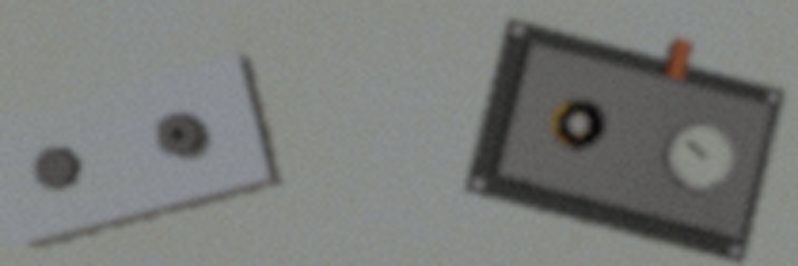

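View pics/b.png

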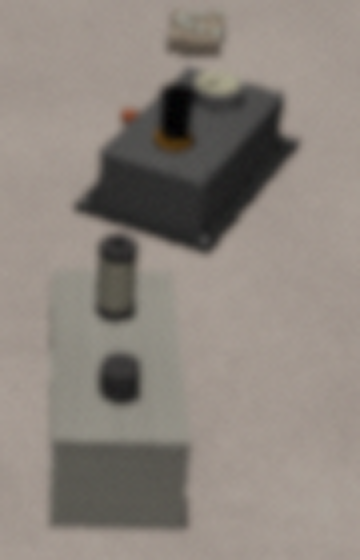

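```bash
cat >h.py <<'E'
import numpy as np
from workcell import get_calibration
C={n:get_calibration(n) for n in("top","side")}
def ray(n,p):
    c=C[n];R,t=np.array(c["R"]),np.array(c["t"])
    d=R.T@np.linalg.solve(c["mtx"],[*p,1]);return -R.T@t,d
def atz(n,p,z):
    o,d=ray(n,p);return o+d*(z-o[2])/d[2]
def proj(n,X):
    c=C[n];v=np.array(c["mtx"])@(np.array(c["R"])@X+np.array(c["t"]));return v[:2]/v[2]
E
python3 - <<'E'
from h import *
T=lambda u,v:(215+(u+.5)/3.8-.5,205+(v+.5)/3.8-.5)
S=lambda u,v:(320+(u+.5)/4-.5,150+(v+.5)/4-.5)
for k,t,s,z in(("filt",(179,134),(117,247),.138),("port",(579,124),(177,92),.110)):
    print(k,atz("top",T(*t),z),atz("side",S(*s),z))
for k,t,z in(("plug",(57,166),.102),("gauge",(700,157),.076)): print(k,atz("top",T(*t),z))
print([ (k,atz("top",T(*p),.078)) for k,p in (("rackcorner",(275,182)),("rackTR",(243,57)),("rackBL",(30,243)))])
print([ atz("top",T(*p),.003) for p in ((517,30),(774,96),(735,252),(478,183))])
E
```

```text
filt [0.52661331 0.12322159 0.138     ] [0.52611996 0.13250033 0.138     ]
port [ 0.5398434  -0.14614374  0.11      ] [ 0.54066889 -0.14447087  0.11      ]
plug [0.50296328 0.20897493 0.102     ]
gauge [ 0.5192282  -0.23493622  0.076     ]
[('rackcorner', array([0.49502681, 0.06122786, 0.078     ])), ('rackTR', array([0.58130737, 0.08606848, 0.078     ])), ('rackBL', array([0.44916808, 0.22931471, 0.078     ]))]
[array([ 0.6092657 , -0.11103633,  0.003     ]), array([ 0.56506238, -0.30199726,  0.003     ]), array([ 0.45013201, -0.27399013,  0.003     ]), array([ 0.49607582, -0.08436808,  0.003     ])]
```

{"op": "jog_arm", "data": {
  "deltas": [
    [[0.08,-0.09,0,0,0,0],[0.135,-0.15,0,0,0,0],[0.135,-0.15,0,0,0,0],[0.135,-0.15,0,0,0,0],[0.135,-0.15,0,0,0,0],[0.135,-0.15,0,0,0,0],[0.135,-0.15,0,0,0,0],[0.135,-0.15,0,0,0,0]]
  ],
  "jaw": 0.35
}}

```text
time: 1.1
tcp_pos: [0.3596, -0.2624, 0.2161]
ee_rot: [0.987, 0.161, -0.0, -0.0]
force: [-0.2, -0.6, 0.2]
opening: 0.0609
grip_force: 0.0
```

{"op": "jog_arm", "data": {
  "deltas": [
    [[0.135,-0.15,0,0,0,0],[0.135,-0.15,0,0,0,0],[0.135,-0.15,0,0,0,0],[0.135,-0.15,0,0,0,0],[0.135,-0.15,0,0,0,0],[0.135,-0.15,0,0,0,0],[0.135,-0.15,0,0,0,0],[0.13,-0.145,0,0,0,0]]
  ]
}}

```text
time: 2.1
tcp_pos: [0.5189, 0.1065, 0.2161]
ee_rot: [0.987, 0.162, -0.0, 0.0]
force: [0.6, -0.7, 0.1]
opening: 0.061
grip_force: 0.0
```

{"op": "jog_arm", "data": {
  "deltas": [
    [[0,0,0,0,0,0],[0,0,0,0,0,0]]
  ]
}}

```text
time: 2.35
tcp_pos: [0.5182, 0.1045, 0.2159]
ee_rot: [0.987, 0.162, -0.001, 0.0]
force: [-0.4, -0.8, 0.3]
opening: 0.0613
grip_force: 0.0
```

```bash
python3 - <<'E'
from workcell import robot, read_camera
from h import *
import cv2
p=read_camera("side")[:,:,::-1]
cv2.imwrite("pics/c.png",cv2.resize(p[120:280,290:410],None,fx=3.7,fy=3.7,interpolation=cv2.INTER_CUBIC))
s=robot.sense();print(s["tcp_pos"],s["joints"])
d=np.array([.526,.1225,.108])-s["tcp_pos"]
from scipy.spatial.transform import Rotation as R
print(R.from_quat(s["ee_rot"]).inv().apply(d)/.25, proj("side",s["tcp_pos"]))
E
```

```text
[0.51826161 0.10402653 0.2161116 ] [-1.64367263e-02 -4.03043034e-02  1.86661794e+00 -2.66485514e-04
  1.31603660e+00  1.23042517e+00]
[ 0.05321409 -0.06019038  0.43240454] [355.59608662 182.92749457]
```

View pics/c.png

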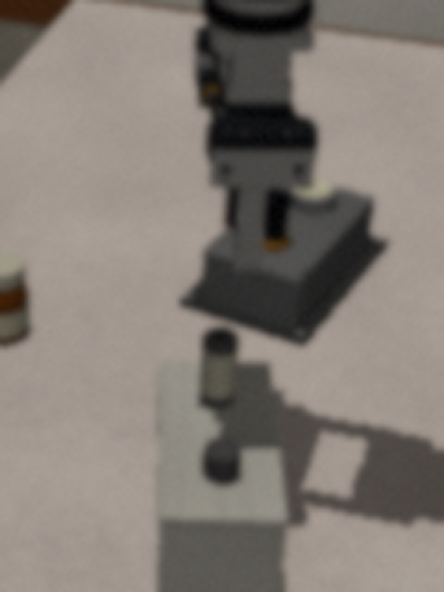

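The side view shows the gripper short of the filter, with the fingers in front of and behind the port in the image. I'll move over the filter and go down.

{"op": "jog_arm", "data": {
  "deltas": [
    [[0.055,-0.066,0,0,0,0],[0,0,0.05,0,0,0],[0,0,0.09,0,0,0],[0,0,0.09,0,0,0],[0,0,0.09,0,0,0],[0,0,0.07,0,0,0],[0,0,0.042,0,0,0],[0,0,0,0,0,0]]
  ]
}}

```text
time: 3.4
tcp_pos: [0.526, 0.1244, 0.1077]
ee_rot: [0.987, 0.162, -0.001, -0.0]
force: [1.0, 0.3, -0.2]
opening: 0.061
grip_force: 0.0
```

{"op": "jog_arm", "data": {
  "deltas": [
    [[0,0,0,0,0,0],[0,0,0,0,0,0],[0,0,0,0,0,0],[0,0,0,0,0,0],[0,0,0,0,0,0],[0,0,0,0,0,0]]
  ],
  "jaw": 1
}}

```text
time: 4.15
tcp_pos: [0.5267, 0.1248, 0.1088]
ee_rot: [0.987, 0.162, 0.0, -0.0]
force: [-0.4, -0.1, 2.0]
opening: 0.0277
grip_force: 30.0
```

{"op": "jog_arm", "data": {
  "deltas": [
    [[0,0,-0.03,0,0,0],[0,0,-0.06,0,0,0],[0,0,-0.09,0,0,0],[0,0,-0.1,0,0,0],[0,0,-0.1,0,0,0],[0,0,-0.08,0,0,0],[0,0,-0.04,0,0,0],[0,0,0,0,0,0]]
  ]
}}

```text
time: 5.15
tcp_pos: [0.5268, 0.1247, 0.2344]
ee_rot: [0.987, 0.162, 0.001, 0.0]
force: [0.4, -0.4, -0.7]
opening: 0.0272
grip_force: 30.0
```

```bash
cat >go.py <<'E'
import sys
from workcell import robot
import numpy as np
from scipy.spatial.transform import Rotation as R
s=robot.sense();q=R.from_quat(s["ee_rot"]);d=np.array(list(map(float,sys.argv[1:4])))-s["tcp_pos"]
print(s["tcp_pos"].round(4) if hasattr(s["tcp_pos"],"round") else s["tcp_pos"],s["force"],s["opening"],s["grip_force"],"delta",(q.inv().apply(d)/.25).round(4))
E
python3 go.py 0.540 -0.147 0.228
```

```text
[0.5268 0.1247 0.2344] [ 0.38770623 -0.40126061 -0.67186541] 0.027242050380063394 29.997483417391777 delta [-0.2969  1.047   0.0256]
```

{"op": "jog_arm", "data": {
  "deltas": [
    [[-0.02,0.06,0,0,0,0],[-0.045,0.16,0,0,0,0],[-0.055,0.19,0,0,0,0],[-0.055,0.19,0,0,0,0],[-0.055,0.19,0,0,0,0],[-0.045,0.17,0,0,0,0],[-0.022,0.087,0.02,0,0,0],[0,0,0,0,0,0]]
  ]
}}

```text
time: 6.15
tcp_pos: [0.5388, -0.1477, 0.227]
ee_rot: [0.987, 0.161, -0.001, -0.001]
force: [1.0, 0.0, -0.1]
opening: 0.0273
grip_force: 30.0
```

{"op": "jog_arm", "data": {
  "deltas": [
    [[0,0,0,0,0,0],[0,0,0,0,0,0]]
  ]
}}

```text
time: 6.4
tcp_pos: [0.5397, -0.1456, 0.2285]
ee_rot: [0.987, 0.163, 0.0, -0.0]
force: [0.8, -0.0, 0.2]
opening: 0.0273
grip_force: 30.0
```

```bash
python3 go.py 0.540 -0.147 0.20; python3 - <<'E'
from workcell import robot, read_camera
from h import *
import cv2
p=read_camera("side")[:,:,::-1]
t=read_camera("top")[:,:,::-1]
f=dict(fx=6,fy=6,interpolation=cv2.INTER_CUBIC)
a=cv2.resize(p[120:212,335:400],None,**f);b=cv2.resize(t[200:292,335:400],None,**f)
cv2.imwrite("pics/d.png",np.hstack([a,b]))
E
```

```text
[ 0.5397 -0.1456  0.2285] [ 0.75326673 -0.03929642  0.15088272] 0.027308983146437253 29.997379258275032 delta [-0.0005  0.0056  0.1139]
```

View pics/d.png

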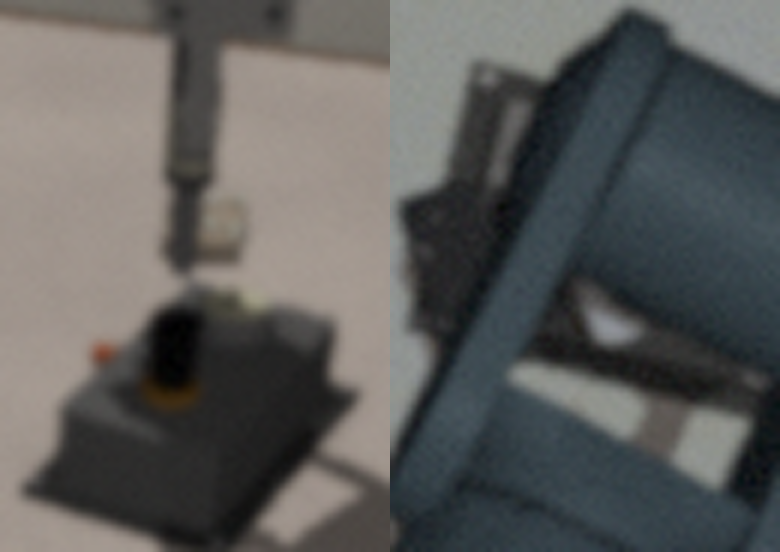

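```bash
python3 - <<'E'
from h import *
f=lambda X:((proj("side",np.array(X))-[335,120])*6).round(0)
for z in(.2285,.2175,.1417,.11,.066):print(z,f([.5397,-.1456,z]),f([.5397,-.1406,z]),f([.5447,-.1456,z]))
E
```

```text
0.2285 [191. 124.] [189. 128.] [182. 123.]
0.2175 [190. 142.] [188. 146.] [181. 141.]
0.1417 [179. 266.] [178. 270.] [171. 264.]
0.11 [175. 315.] [173. 319.] [167. 314.]
0.066 [170. 382.] [168. 386.] [161. 380.]
```

Left half: the stem hangs at about column 185, with its nose near row 270. The port mouth is at about (177,315). Projecting the arm's pose puts the nose within about 1–2 mm of the mouth's axis, well inside the funnel. I'll lower it in steps and check the force each time.

{"op": "jog_arm", "data": {
  "deltas": [
    [[0,0.004,0.02,0,0,0],[0,0,0.03,0,0,0],[0,0,0.03,0,0,0],[0,0,0.025,0,0,0],[0,0,0.02,0,0,0],[0,0,0.015,0,0,0],[0,0,0,0,0,0]]
  ]
}}

```text
time: 7.38
tcp_pos: [0.5398, -0.1479, 0.1932]
ee_rot: [0.987, 0.162, -0.0, -0.0]
force: [0.5, -1.0, -0.7]
opening: 0.0273
grip_force: 30.0
```

{"op": "jog_arm", "data": {
  "deltas": [
    [[0,0,0.008,0,0,0],[0,0,0.008,0,0,0],[0,0,0,0,0,0]]
  ]
}}

```text
time: 7.75
tcp_pos: [0.5399, -0.1479, 0.1893]
ee_rot: [0.987, 0.162, -0.0, -0.0]
force: [0.8, -0.2, 0.1]
opening: 0.0273
grip_force: 30.0
```

{"op": "jog_arm", "data": {
  "deltas": [
    [[0,0,0.008,0,0,0],[0,0,0.008,0,0,0],[0,0,0,0,0,0]]
  ]
}}

```text
time: 8.12
tcp_pos: [0.5398, -0.1479, 0.1852]
ee_rot: [0.987, 0.162, -0.0, -0.0]
force: [-0.1, 0.8, -0.6]
opening: 0.0274
grip_force: 30.0
```

{"op": "jog_arm", "data": {
  "deltas": [
    [[0,0,0.008,0,0,0],[0,0,0.008,0,0,0],[0,0,0,0,0,0]]
  ]
}}

```text
time: 8.5
tcp_pos: [0.5398, -0.1479, 0.1811]
ee_rot: [0.987, 0.162, -0.0, -0.0]
force: [-0.2, -0.7, -1.4]
opening: 0.0274
grip_force: 30.0
```

{"op": "jog_arm", "data": {
  "deltas": [
    [[0,0,0.008,0,0,0],[0,0,0.004,0,0,0],[0,0,0,0,0,0]]
  ]
}}

```text
time: 8.88
tcp_pos: [0.54, -0.1479, 0.1784]
ee_rot: [0.987, 0.162, 0.0, -0.0]
force: [1.0, 1.1, -0.9]
opening: 0.0277
grip_force: 30.0
```

{"op": "jog_arm", "data": {
  "deltas": [
    [[0,0,0.008,0,0,0],[0,0,0.004,0,0,0],[0,0,0,0,0,0]]
  ]
}}

```text
time: 9.25
tcp_pos: [0.5403, -0.1479, 0.176]
ee_rot: [0.987, 0.162, 0.0, 0.0]
force: [0.1, 1.8, 3.9]
opening: 0.0276
grip_force: 30.0
```

{"op": "jog_arm", "data": {
  "deltas": [
    [[0,0,0.006,0,0,0],[0,0,0.006,0,0,0],[0,0,0,0,0,0]]
  ]
}}

```text
time: 9.62
tcp_pos: [0.5406, -0.1482, 0.1738]
ee_rot: [0.987, 0.162, 0.001, 0.001]
force: [-1.5, 1.1, 7.0]
opening: 0.0271
grip_force: 30.0
```

{"op": "jog_arm", "data": {
  "deltas": [
    [[0,0,0.004,0,0,0],[0,0,0.004,0,0,0],[0,0,0,0,0,0]]
  ]
}}

```text
time: 10.0
tcp_pos: [0.5406, -0.1483, 0.1717]
ee_rot: [0.987, 0.162, 0.001, 0.001]
force: [-0.3, 1.9, 5.3]
opening: 0.0271
grip_force: 30.0
```

{"op": "jog_arm", "data": {
  "deltas": [
    [[0,0,0.004,0,0,0],[0,0,0.004,0,0,0],[0,0,0,0,0,0]]
  ]
}}

```text
time: 10.38
tcp_pos: [0.5407, -0.1484, 0.1697]
ee_rot: [0.987, 0.162, 0.001, 0.001]
force: [-0.3, -0.0, 5.2]
opening: 0.0276
grip_force: 30.0
```

{"op": "jog_arm", "data": {
  "deltas": [
    [[0,0,0.004,0,0,0],[0,0,0.004,0,0,0],[0,0,0,0,0,0]]
  ]
}}

```text
time: 10.75
tcp_pos: [0.5407, -0.1484, 0.168]
ee_rot: [0.987, 0.162, 0.001, 0.001]
force: [-0.5, 0.8, 5.9]
opening: 0.0274
grip_force: 30.0
```

{"op": "jog_arm", "data": {
  "deltas": [
    [[0,0,0.004,0,0,0],[0,0,0.002,0,0,0],[0,0,0,0,0,0]]
  ]
}}

```text
time: 11.12
tcp_pos: [0.5408, -0.1484, 0.1669]
ee_rot: [0.987, 0.162, 0.001, 0.001]
force: [-0.4, 1.7, 9.3]
opening: 0.0274
grip_force: 30.0
```

{"op": "jog_arm", "data": {
  "deltas": [
    [[0,0,0.004,0,0,0],[0,0,0.002,0,0,0],[0,0,0,0,0,0]]
  ]
}}

```text
time: 11.5
tcp_pos: [0.541, -0.1484, 0.1662]
ee_rot: [0.987, 0.162, 0.001, 0.001]
force: [-2.5, 2.3, 12.1]
opening: 0.0272
grip_force: 30.0
```

{"op": "jog_arm", "data": {
  "deltas": [
    [[0,0,0.003,0,0,0],[0,0,0,0,0,0],[0,0,0,0,0,0]]
  ]
}}

```text
time: 11.88
tcp_pos: [0.5412, -0.1484, 0.1661]
ee_rot: [0.987, 0.162, 0.001, 0.001]
force: [-2.8, 2.0, 14.6]
opening: 0.0274
grip_force: 30.0
```

```bash
python3 go.py .541 -.1484 .166
```

```text
[ 0.5412 -0.1484  0.1661] [-2.7697937   2.03610298 14.61823561] 0.027433924129132186 30.016329512000084 delta [-0.0006 -0.0004  0.0004]
```

{"op": "jog_arm", "data": {
  "deltas": [
    [[0,0,0.003,0,0,0],[0,0,0,0,0,0],[0,0,0,0,0,0]]
  ]
}}

```text
time: 12.25
tcp_pos: [0.5413, -0.1484, 0.166]
ee_rot: [0.987, 0.162, 0.001, 0.001]
force: [-2.9, 3.7, 18.3]
opening: 0.0275
grip_force: 30.0
```

Bottomed: the push rises steeply with almost no travel, about 13 N above the drag. I'll ease off most of the preload and then release.

{"op": "jog_arm", "data": {
  "deltas": [
    [[0,0,-0.005,0,0,0],[0,0,-0.004,0,0,0],[0,0,0,0,0,0]]
  ]
}}

```text
time: 12.62
tcp_pos: [0.5409, -0.1484, 0.1662]
ee_rot: [0.987, 0.162, 0.001, 0.001]
force: [-0.8, 2.1, 8.7]
opening: 0.0277
grip_force: 30.0
```

{"op": "jog_arm", "data": {
  "deltas": [
    [[0,0,0,0,0,0],[0,0,0,0,0,0],[0,0,0,0,0,0],[0,0,0,0,0,0]]
  ],
  "jaw": 0.4
}}

```text
time: 13.12
tcp_pos: [0.5397, -0.1479, 0.1638]
ee_rot: [0.987, 0.162, -0.0, -0.0]
force: [-0.1, 0.5, 0.3]
opening: 0.056
grip_force: 0.0
```

{"op": "jog_arm", "data": {
  "deltas": [
    [[0,0,-0.04,0,0,0],[0,0,-0.08,0,0,0],[0,0,-0.1,0,0,0],[0,0,-0.1,0,0,0],[0,0,-0.1,0,0,0],[0,0,-0.06,0,0,0],[0,0,0,0,0,0]]
  ]
}}

```text
time: 14.0
tcp_pos: [0.5406, -0.1483, 0.2862]
ee_rot: [0.987, 0.162, 0.001, 0.001]
force: [-0.0, 0.0, 0.5]
opening: 0.0566
grip_force: 0.0
```

```bash
python3 - <<'E'
from workcell import robot, read_camera
from h import *
import cv2
p=read_camera("side")[:,:,::-1]
cv2.imwrite("pics/e.png",cv2.resize(p[120:212,320:410],None,fx=6,fy=6,interpolation=cv2.INTER_CUBIC))
for z in(.139,.079+.06,.11): print(z,((proj("side",np.array([.541,-.1484,z]))-[320,120])*6).round())
for d in(.028,.031,.04): print(d,((proj("side",np.array([.541,-.1484,.11+.116-d]))-[320,120])*6).round())
E
```

```text
0.139 [268. 267.]
0.139 [268. 267.]
0.11 [264. 312.]
0.028 [276. 172.]
0.031 [275. 177.]
0.04 [274. 192.]
```

View pics/e.png

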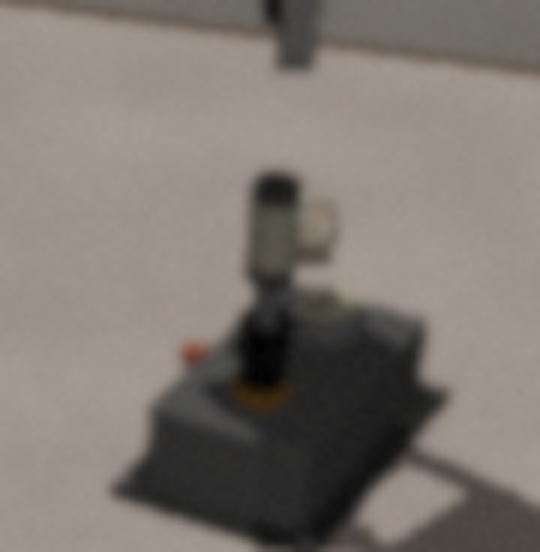

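The side view shows the filter upright in the port, its top at about (276,178), where a depth of about 31 mm should put it, and the gripper clear above.

```bash
python3 -c "
from workcell import robot
print(robot.job_done())"
```

```text
the job is handed in; nothing more can be done
None
```

The filter is in the port and bottomed fully home, about 31 mm deep at a peak push of 18 N; I let go, it stayed upright with the gripper clear, and the job is handed in at about 14 s.

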